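# Load the jewel holder under the press flap

### The arm

A 7-joint arm with a two-finger parallel gripper is mounted at the origin on the work surface. World frame = base frame: x ahead of the robot, y to its left, z up, the work surface at z = 0. Lengths are in mm, angles in degrees, forces in N, time in s.
With the tool pointing down it reaches from about 350 to 900 mm from the base axis. Payload 7.2 kg.
Tool frame: the origin (TCP) lies midway between the tips of the shut fingers; the grasp point (between the pads) lies 19 mm behind it; z points along the fingers, y is the line along which they close (so a half turn about z gives the same grasp; the last joint's range is limited). The gripper opens to 85 mm and grips with 20 to 120 N. Pads are 22 mm wide; open, the fingers measure 114 mm over their backs; the gripper's body (76 mm by 85 mm) begins 54 mm behind the grasp point. The pads swing forward as they close: fully open they stand 13 mm farther back than shut.
Start: joints at [73.213, 23.554, -0.728, 91.456, 0.321, 64.991, -4.71], TCP at [139.307, -609.281, 201.397] pointing down, gripper open.
Joint ranges: [-169.25, 169.25], [-16.82, 113.86], [-84.01, 82.57], [7.8, 145.47], [-59.2, 239.2], [7.22, 106.19], [-163.78, 163.78]. Speed limits (degrees/s): [136.94, 136.94, 172.46, 172.46, 180, 180, 180].

### API

Orientations are given as [roll, pitch, yaw] about the fixed x, y, z axes, in that order (R = Rz(yaw) Ry(pitch) Rx(roll)).
In Python, from workcell import get_state, cams, ticket gives the robot as it stands.
- The arm moves only by the tool play_rows, never from a script. Its argument "targets" is a list that holds one entry, the list of rows, each a list of 4 numbers: the shift along the tool's x, y, z in m, then the turn about the tool's z in degrees. In form: [[[tx, ty, tz, twist], ...]]. A call has 1 to 20 rows; each row is the pose to reach, as a shift and turn from the pose commanded when the call began, along the tool's axes at that moment; what a row does not reach only later rows make up. A row lasts 1/8 s, in which the tool goes at most 62.5 mm and 10.7 degrees, less where a joint would pass 70% of its speed; a pose out of reach is approached as far as the arm can. A call with a gripper value outside its range is refused whole. "gripper" is the gripper's target within -1 to 1 (fully open at 1, half-way at 0, shut at -1), set as the call begins (left out, the last holds). The fingers move at their own pace and stop on an object; "grip_force" is the grip in N (left out, the last holds). Time passes only in rows, so rows that repeat a pose let the fingers close. It gives the time, the measured TCP pose, the force, the opening and the grip force at its end, in the units of the state.
- get_state(): the state, without advancing time (a new reading comes with each control period).
- cams.get_image(name): name is "scene" or "top" or "wrist"; returns the picture (420x560x3 uint8, red, green, blue); there is no depth.
- cams.get_calibration(name): a dict with "vfov" (degrees; the focal length in pixels is half the picture's height over the tangent of half this angle, whatever the lens; pixels are square), "cx", "cy" (the principal point, pixels), "origin" and "orientation" of the camera in the world; the wrist camera has in their place "T_tool_cam" (4x4, takes a point from camera to tool coordinates, whose origin is the TCP and whose axes are the flange's). Camera axes: x right, y down, z forward; pixel columns grow to the right and rows downward; lengths in mm; the calibration is good to about 2 mm. A picture is of the moment at which its call begins: read the wrist's pose just before it. get_calibration takes no time and is no camera call.
- ticket.sign_off(): hands the job in; it is judged then, once.
The state is a dict: "clock": time; "joint_pos": joint angles; "qd": joint speeds; "effort": joint torques, N m; "tcp_pos": TCP position; "tool_rot": TCP orientation; "contact_force": force on the tool from outside, world axes, zero at the start; "wrist_torque": the same for the moment, N m; "opening": finger opening in mm; "grip_force": force on a finger pad.
Only numpy, scipy, OpenCV 4.12 (cv2) and the standard library are available. Lean on these libraries where they do the work, as an engineer would, in place of code of your own. Each camera call takes 0.05 s, during which the arm holds its last target. There are 200 camera calls.

### The job

Load the blued-steel jewel holder into the hand press: with one fingertip press down the red thumb bar so that the spring flap is held up, and meanwhile with the other fingertip push the holder by its heel along the slide and under the flap until it is fully home against the stop. Hold the flap up until the holder is home, then let go of the bar so that the flap comes down on the holder, and move clear. Only push the holder, never lift it, and leave the press lever and the other things on the counter alone.

Things in the scene. Friction and masses are not known exactly. Their poses are not given: they have to be found in the camera images.
- press: Green bench hand press with a steel feed slide, fixed to the counter. Origin: at counter height (z = 0) on the centre line of the slide. Its +z is up, its -y the direction in which the holder is pushed, its -x the side of the red thumb bar. 'Press x, y' below are in this frame, in mm; heights are above the counter.
- slide_stop (a point): Foot of the stop that ends the slide at the pivot seat: on the slide's centre line and floor, press y = -110, height 24; its face looks to press +y and is 13 high.
- loading_end (a point): Middle of the slide floor's open end, press y = 125, height 24. From here to the stop the floor lies between two guide rails 4 high (tops at 28); inner faces at press x = -12.5 and 12.5, outer faces at -16.5 and 16.5.
- shaft_mid (a point): Point on the axis of the flap's shaft, half-way along the thumb bar: press x = -34, y = 51, height 44; the shaft runs along y, parallel to the slide. Three bearing blocks carry it, 14 wide in x and 9 in y, tops at height 52, at press y = 119, -19 and -91. The press base under the bar ends at press x = -45.5; beyond that there is only the counter.
- head_front (a point): Front lower edge of the press head, above the slide: press y = -70, height 140. The head (50 wide) and the column go on from here to press y = -208 and up to height 260; the ram hangs to height 82 at press y = -98. The lever rises from the +x side of the head to height about 370. Between press y = -55 and 125 nothing is higher than the thumb bar.
- flap (a joint): Angle of the spring flap with its thumb bar (one rigid part), rad: 0 closed, grows as the bar is pressed down and the flap rises, 0.95 limit. From 0.45 up the holder passes freely; resting on the loaded holder it reads about 0.28. A level fingertip 18 mm broad centred 36 mm from the shaft, at height 35, gives about 0.7, at 40 about 0.55. Force on the bar: 3 N to start, 5 to 6 N to hold at 0.7.
- flap_lip (a point): Middle of the lower edge of the flap's downturned lip, on its outer face: closed, it is at press x = 0, y = -60, 2 mm above the slide floor, and bars the way. Lip 20 wide in x, 4 thick in y; behind it the flap is a plate over the slide from press y = -60 to -82, x = -32 to 18. Moves with the flap.
- thumb_bar (a point): Middle of the top face of the red thumb bar, 34 mm out from the shaft. The bar is a flat plate 3 thick, 122 long beside the slide (press y = -10 to 112), reaching from the shaft to 50 out on the press -x side; closed, it slopes up outwards at 0.35 rad, outer edge at height 62. It turns with the flap; a fingertip can slide along it while holding it down.
- holder: Jewel holder: blued-steel bar 110 mm long (its y), 22 wide (x), 10 high, about 0.2 kg, loose on the slide between the rails. Origin: centre of its underside, height 24. At its -y end (nose) a brass jewel cup 14 across, 3 high, 12 from the end; at its +y end a heel block 12 long, 22 wide, 26 high (top at height 50). Starts outside the flap; home, its origin is at press y = -55.
- nose (a point): Centre of the holder's nose face, 5 mm above the slide floor; home, it is at press y = -110, against the stop.
- heel (a point): Centre line of the upright rear face of the holder's heel (the face to push; it looks to holder +y), at height 42; home, it is at press y = 0.
- press_lever (a joint): Steel lever of the press, rad: 0 = up at rest; to be left alone.
- ring_a: Bystander: brass capsule ring, 54 mm outside, 9 mm high; origin at the centre of its underside.
- ring_b: Bystander: brass capsule ring, 54 mm outside, 9 mm high; origin at the centre of its underside.
- ring_c: Bystander: brass capsule ring, 54 mm outside, 9 mm high; origin at the centre of its underside.
- puck: Bystander: round walnut alignment puck, 56 mm across, 22 mm high; origin at the centre of its underside.
- compass: Bystander: green plastic mirror compass, 62 x 80 mm, mirror lid raised to about 65 mm; origin at the centre of its underside.
- driver: Bystander: small screwdriver lying on the counter, 150 mm long.
- loupe: Bystander: black eye loupe, 38 mm across, 30 mm high; origin at the centre of its underside.

How it is judged:
By the outcome, as a careful person would: the job done as asked, in the order asked, and still so for the second after the job is handed in, with the robot touching nothing.
It also fails if it takes over 38 s, if anything falls off the work surface, if the arm or the gripper's body presses on something with over 40 N, if the wrist force passes 120 N, or if a joint passes its speed limit or range.

## Working session

There is one attempt and no reset: what is moved stays moved. The work goes in short steps, Python scripts to look and compute and a tool call to move; the robot and the scene stay as the last step left them, time stands still between calls to the robot, and variables do not carry over. Pictures are saved under pics/ and viewed, at most 13 in all, crops included, and the job is handed in when it is done.

Besides the shell and the picture viewer there is one more tool, called after "Request:" as a command line: name --argument value ..., lists and objects as JSON in quotes. play_rows: Moves the arm, as the interface text tells. Its arguments: {"type":"object","properties":{"targets":{"type":"array","items":{"type":"array","items":{"type":"array","items":{"type":"number"}}}},"gripper":{"type":"number"},"grip_force":{"type":"number"}},"required":["targets"]}

```bash
mkdir -p pics; ls
python3 - <<'E'
from workcell import get_state,cams
import cv2
s=get_state();print(s)
for n in("scene","top"):
    cv2.imwrite(f"pics/{n}0.png",cams.get_image(n)[:,:,::-1]);print(n,cams.get_calibration(n))
print(cams.get_calibration("wrist"))
E
```

```text
pics
{'clock': 0.0, 'joint_pos': array([73.2114066 , 23.60006518, -0.72933255, 91.50534989,  0.32238838,
       64.9910839 , -4.71265958]), 'qd': array([ 0.02829372,  0.07850359, -0.0030027 ,  0.04526349, -0.0005461 ,
       -0.09067455,  0.06377283]), 'effort': array([-1.52354228e-04, -6.00624418e+01,  6.81490358e-01, -2.99405229e+01,
        1.37385313e-02,  1.06281528e-02,  1.30281398e-05]), 'tcp_pos': array([ 139.16013906, -608.73450946,  200.54322038]), 'tool_rot': array([-1.79905868e+02,  7.71466305e-03,  1.28810541e+01]), 'contact_force': array([-0.63693124,  0.40306594, -0.25191147]), 'wrist_torque': array([-0.0143904 , -0.02794891, -0.04751868]), 'grip_force': 0.0, 'opening': 85.43797246394597}
scene {'vfov': 57.48907072251703, 'cx': 278.3892930404092, 'cy': 215.1480593551516, 'origin': array([968.24377561, 521.78769273, 630.27090801]), 'orientation': array([-125.33593914,   -0.69242318,  142.077043  ])}
top {'vfov': 42.46103547708745, 'cx': 277.2586199214725, 'cy': 207.72478641740818, 'origin': array([ 310.57339771,  -20.24057295, 1391.01798022]), 'orientation': array([-1.68558802e+02, -3.24795552e-02, -9.31371626e+01])}
{'vfov': 61.3648819130736, 'cx': 283.7730053166046, 'cy': 211.58708766882253, 'T_tool_cam': array([[-5.75460292e-05, -9.65239765e-01, -2.61366013e-01,
         6.58529295e+01],
       [ 9.99999892e-01,  6.48736618e-05, -4.59756262e-04,
         4.20381785e-01],
       [ 4.60730797e-04, -2.61366011e-01,  9.65239657e-01,
        -1.72180785e+02],
       [ 0.00000000e+00,  0.00000000e+00,  0.00000000e+00,
         1.00000000e+00]])}
```

View pics/scene0.png

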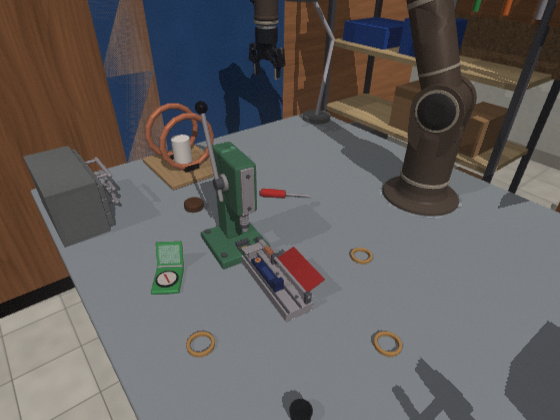

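View pics/top0.png

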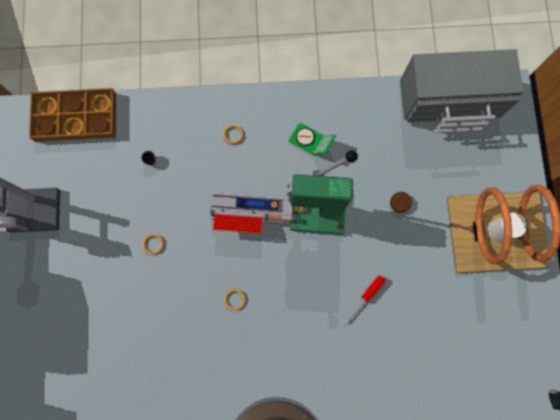

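The press lies along image right (press −y is world −y), with the thumb bar on the robot side. I'll enlarge both views to localise it.

Run:
```python
import cv2,numpy as np
a=cv2.imread("pics/top0.png")[165:245,195:365];b=cv2.imread("pics/scene0.png")[215:325,190:340]
cv2.imwrite("pics/c1.png",cv2.resize(a,None,fx=4.7,fy=4.7,interpolation=2))
cv2.imwrite("pics/c2.png",cv2.resize(b,None,fx=5.3,fy=5.3,interpolation=2))
```

```text
(no output)
```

View pics/c1.png

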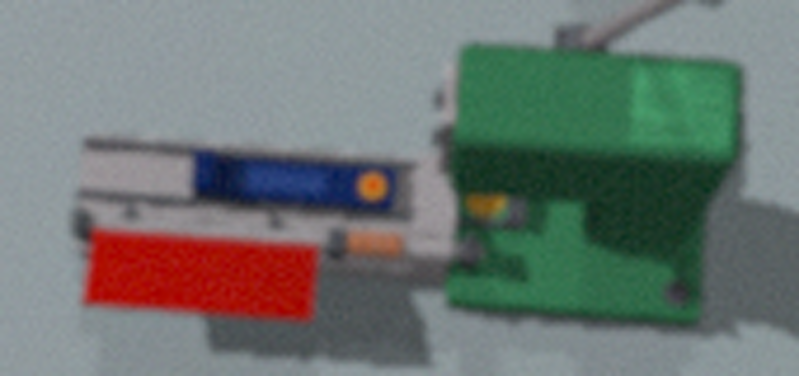

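View pics/c2.png

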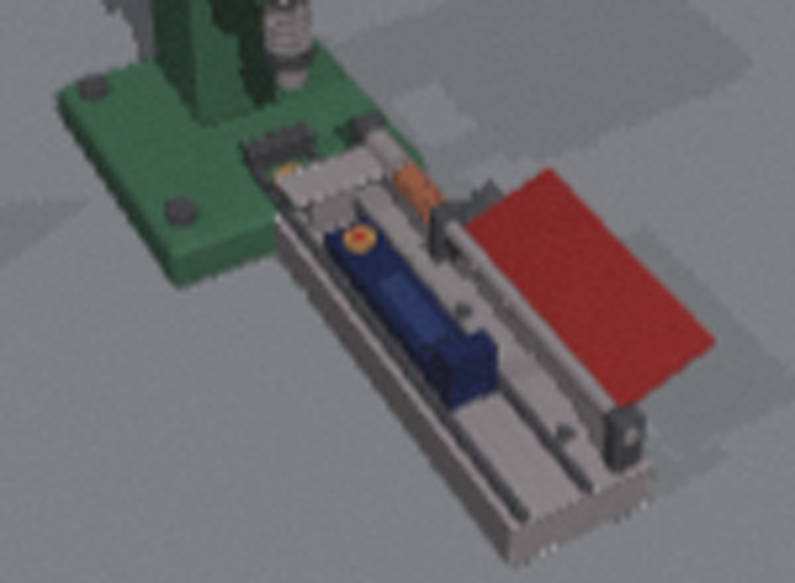

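The top crop shows the bar's outer corners at about (84,303) and (312,320), the slide end at (81,172), and the cup at (372,185). The scene crop shows them at (714,340), (550,170), (555,502), and (360,238). I'll fit the planar pose to these.

```bash
cat > h.py <<'E'
import numpy as np
from scipy.spatial.transform import Rotation as R
from workcell import get_state,cams
def proj(n,P,st=None):
    c=cams.get_calibration(n)
    if n=="wrist":
        T=c["T_tool_cam"];Rt=R.from_euler("xyz",st["tool_rot"],degrees=True).as_matrix()
        Rc=Rt@T[:3,:3];o=st["tcp_pos"]+Rt@T[:3,3]
    else: Rc=R.from_euler("xyz",c["orientation"],degrees=True).as_matrix();o=c["origin"]
    q=(np.asarray(P,float)-o)@Rc;f=210/np.tan(np.radians(c["vfov"]/2))
    return q[:,:2]/q[:,2:]*f+[c["cx"],c["cy"]]
def world(p,P):
    a=p[2];P=np.asarray(P,float)
    return P@R.from_euler("z",a).as_matrix().T+[p[0],p[1],0]
E
python3 - <<'E'
from h import *
from scipy.optimize import least_squares
top=np.array([[84,303],[312,320],[81,172],[372,185]])/4.7+[195,165]
sc=np.array([[714,340],[550,170],[555,502],[360,238]])/5.3+[190,215]
def pts(s): return [[-81,112,62],[-81,-10,62],[0,125,24],[0,s-43,37]]
def f(p): 
    w=world(p,pts(p[3])); return np.r_[(proj("top",w)-top).ravel(),(proj("scene",w)-sc).ravel()]
r=least_squares(f,[500,50,0,0]);print(r.x,np.degrees(r.x[2]));print(r.fun.reshape(-1,2).round(1))
p=r.x
print("heel y",p[3]+55); print(world(p,[[-70,p[3]+70,0],[0,p[3]+55,0],[0,-208,0],[40,-98,370]]))
E
```

```text
[ 5.98363675e+02  8.85183118e+00 -1.29005853e-01  7.92205163e+00] -7.391490924639777
[[-1.2  0.2]
 [-0.9  0.2]
 [-0.8 -0.8]
 [-1.  -0.1]
 [-0.2 -1.3]
 [-0.5 -1.8]
 [-0.2 -0.3]
 [-0.5 -1.2]]
heel y 62.922051629945095
[[ 538.96989644   95.13175476    0.        ]
 [ 606.45849116   71.25101812    0.        ]
 [ 571.60482418 -197.41974686    0.        ]
 [ 625.42375062  -93.47974899  370.        ]]
```

Request:
play_rows --targets '[[[0.357,-0.389,0,-69.7],[0.357,-0.389,0,-69.7],[0.357,-0.389,0,-69.7],[0.357,-0.389,0,-69.7],[0.357,-0.389,0,-69.7],[0.357,-0.389,0,-69.7],[0.357,-0.389,0,-69.7],[0.357,-0.389,0,-69.7],[0.357,-0.389,0,-69.7],[0.49,-0.615,0,-69.7],[0.49,-0.615,0,-69.7],[0.49,-0.615,0,-69.7],[0.49,-0.615,0,-69.7],[0.49,-0.615,0,-69.7],[0.587,-0.595,0,-69.7],[0.587,-0.595,0,-69.7],[0.587,-0.595,0,-69.7]]]' --gripper 0.45

```text
clock: 2.22
tcp_pos: [580.4, 100.3, 200.0]
tool_rot: [-179.9, -0.0, 82.5]
contact_force: [-0.7, 0.0, -0.5]
opening: 62.0
grip_force: 0.0
```

Run:
```python
from h import *
import cv2
s=get_state();im=cams.get_image("wrist")[:,:,::-1].copy()
p=[598.4,8.85,-.129]
for q in proj("wrist",world(p,[[-81,112,62],[-81,-10,62],[0,125,24],[11,63,50],[-11,63,50],[0,-35,37]]),s): print(q.round(0));cv2.drawMarker(im,tuple(int(v) for v in q),(0,255,255),0,12)
cv2.imwrite("pics/w1.png",cv2.resize(im,(800,600)));print(s["tcp_pos"],s["tool_rot"])
```

```text
[226. 166.]
[231. 292.]
[315. 147.]
[327. 215.]
[304. 215.]
[313. 302.]
[580.35372384 100.26113399 200.01046786] [-1.79906851e+02 -8.23588975e-03  8.24573787e+01]
```

View pics/w1.png

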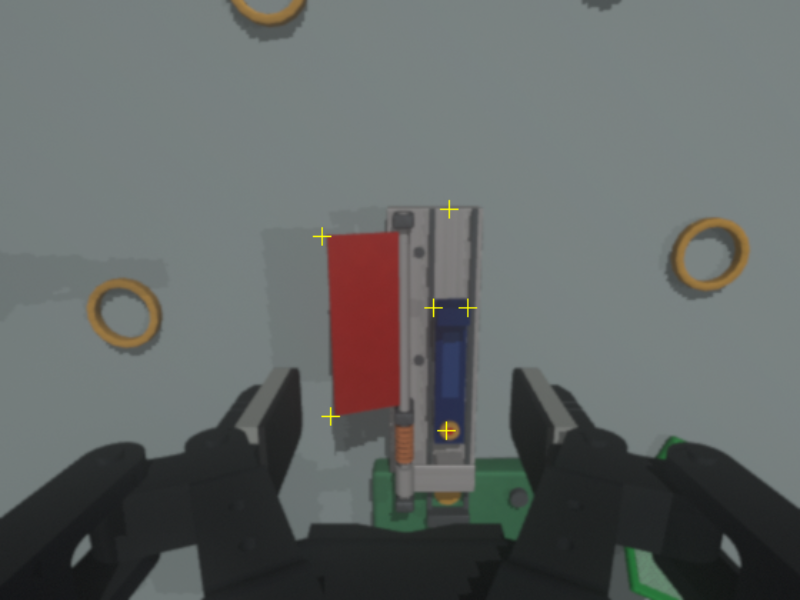

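Request:
play_rows --targets '[[[0,0,0.04,0],[0,0,0.08,0],[0,0,0.115,0],[0,0,0.132,0],[0,0,0.138,0],[0,0,0.144,0],[0,0,0.15,0],[0,0,0.156,0],[0,0,0.162,0],[0,0,0.165,0],[0,0,0.165,0]]]'

```text
clock: 3.65
tcp_pos: [578.7, 101.6, 36.1]
tool_rot: [-180.0, 0.0, 82.6]
contact_force: [0.1, 0.4, 0.5]
opening: 61.9
grip_force: 0.0
```

Run:
```python
from h import *
import cv2
s=get_state()
a=cams.get_image("wrist")[:,:,::-1];b=cams.get_image("scene")[200:340,190:350,::-1]
cv2.imwrite("pics/w2.png",cv2.hconcat([cv2.resize(a,(480,360)),cv2.resize(b,(320,280)).copy() if 0 else cv2.copyMakeBorder(cv2.resize(b,(320,280)),0,80,0,0,0)]))
print(s["tcp_pos"],s["tool_rot"],s["contact_force"],s["wrist_torque"],s["opening"])
```

```text
[578.74507219 101.61164776  36.12545624] [-1.79975525e+02  6.48848740e-03  8.25841737e+01] [0.14782507 0.36274441 0.47732936] [-0.02477019 -0.05686995 -0.00959583] 61.919782609386985
```

View pics/w2.png

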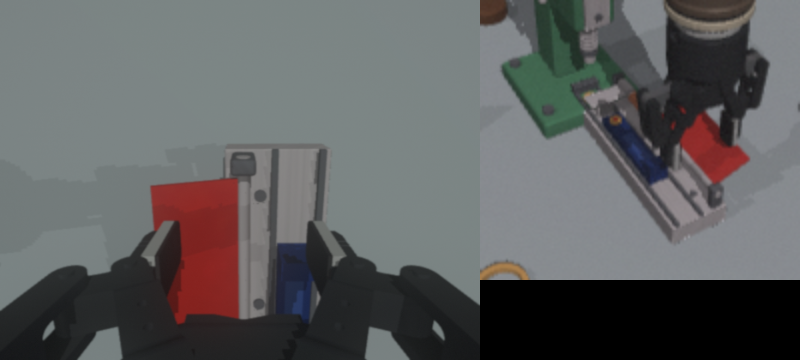

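```bash
python3 - <<'E'
from h import *
s=get_state();p=[598.9,9.85,-.129]
sc=lambda q:(q-[190,200])*2+[480,0]
wr=lambda q:q*480/560
c=lambda th,y:[[-34-50*np.cos(.35-th),y,44+50*np.sin(.35-th)+1.5]]
for th in (0,.3,.55): print(th,[(wr(proj("wrist",world(p,c(th,y)),s)).round(),sc(proj("scene",world(p,c(th,y)))).round()) for y in(112,-10)])
Rt=R.from_euler("xyz",s["tool_rot"],degrees=True).as_matrix()
for dz in(0,-8,-13,-20):
  for y in(-31,-45.5,31,45.5):
    for x in (-11,11):
      w=[s["tcp_pos"]+Rt@[x,y,dz]];print(dz,y,x,wr(proj("wrist",w,s)).round(),sc(proj("scene",w)).round())
E
python3 -c "
import cv2
a=cv2.imread('pics/w2.png')"
python3 - <<'E'
import sys;sys.path.insert(0,'.')
import os;os.chdir('.')
from h import *
import cv2
a=cams.get_image("wrist")[200:420,120:440,::-1];b=cams.get_image("scene")[215:315,250:350,::-1]
cv2.imwrite("pics/w3.png",cv2.hconcat([cv2.resize(a,(436,300),interpolation=2),cv2.resize(b,(300,300),interpolation=2)]))
E
```

```text
0 [(array([[145., 187.]]), array([[749., 156.]])), (array([[162., 380.]]), array([[687.,  91.]]))]
0.3 [(array([[148., 179.]]), array([[750., 165.]])), (array([[163., 360.]]), array([[688., 100.]]))]
0.55 [(array([[156., 174.]]), array([[749., 174.]])), (array([[169., 345.]]), array([[687., 108.]]))]
0 -31 -11 [[193. 229.]] [[715. 160.]]
0 -31 11 [[191. 194.]] [[726. 173.]]
0 -45.5 -11 [[169. 229.]] [[726. 155.]]
0 -45.5 11 [[167. 194.]] [[737. 168.]]
0 31 -11 [[294. 229.]] [[666. 181.]]
0 31 11 [[296. 194.]] [[677. 195.]]
0 45.5 -11 [[318. 229.]] [[654. 186.]]
0 45.5 11 [[320. 194.]] [[665. 200.]]
-8 -31 -11 [[191. 234.]] [[715. 155.]]
-8 -31 11 [[189. 199.]] [[727. 167.]]
-8 -45.5 -11 [[166. 234.]] [[726. 150.]]
-8 -45.5 11 [[164. 199.]] [[738. 162.]]
-8 31 -11 [[296. 234.]] [[666. 176.]]
-8 31 11 [[298. 199.]] [[677. 189.]]
-8 45.5 -11 [[321. 234.]] [[654. 181.]]
-8 45.5 11 [[323. 199.]] [[665. 194.]]
-13 -31 -11 [[189. 238.]] [[715. 151.]]
-13 -31 11 [[187. 202.]] [[727. 164.]]
-13 -45.5 -11 [[164. 238.]] [[727. 146.]]
-13 -45.5 11 [[161. 202.]] [[738. 159.]]
-13 31 -11 [[298. 238.]] [[666. 172.]]
-13 31 11 [[299. 202.]] [[677. 186.]]
-13 45.5 -11 [[323. 238.]] [[654. 177.]]
-13 45.5 11 [[326. 202.]] [[665. 191.]]
-20 -31 -11 [[187. 244.]] [[716. 146.]]
-20 -31 11 [[185. 206.]] [[728. 159.]]
-20 -45.5 -11 [[161. 244.]] [[727. 142.]]
-20 -45.5 11 [[158. 206.]] [[739. 154.]]
-20 31 -11 [[300. 244.]] [[666. 167.]]
-20 31 11 [[302. 206.]] [[677. 181.]]
-20 45.5 -11 [[326. 244.]] [[654. 172.]]
-20 45.5 11 [[329. 206.]] [[665. 186.]]
```

View pics/w3.png

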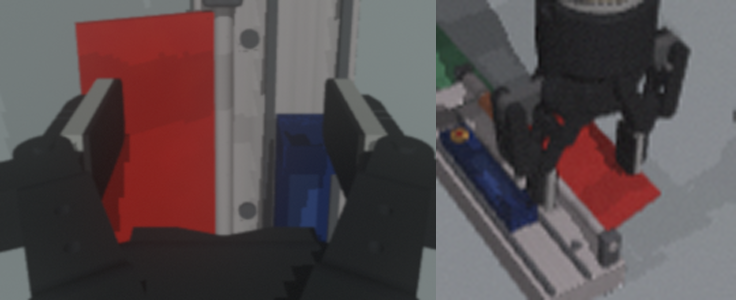

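The bar hasn't moved and the force is near zero. Both views put the open fingertips about 35 mm behind the TCP, at a height of about 70. I'll continue down and watch the force.

Request:
play_rows --targets '[[[0,0,0.005,0],[0,0,0.01,0],[0,0,0.013,0],[0,0,0.013,0]]]'

```text
clock: 4.35
tcp_pos: [578.8, 101.6, 23.2]
tool_rot: [-180.0, 0.0, 82.6]
contact_force: [-0.4, -1.3, 2.4]
opening: 61.9
grip_force: 1.1
```

Request:
play_rows --targets '[[[0,0,0.005,0],[0,0,0.01,0],[0,0,0.015,0],[0,0,0.015,0]]]'

```text
clock: 4.85
tcp_pos: [578.5, 101.9, 7.9]
tool_rot: [-179.9, -0.0, 82.6]
contact_force: [-2.2, 0.3, 4.9]
opening: 62.0
grip_force: 2.2
```

Run:
```python
from h import *
import cv2
s=get_state();p=[598.9,9.85,-.129]
a=cams.get_image("wrist")[:,:,::-1];b=cams.get_image("scene")[200:340,190:350,::-1]
cv2.imwrite("pics/w4.png",cv2.hconcat([cv2.resize(a,(480,360)),cv2.copyMakeBorder(cv2.resize(b,(320,280)),0,80,0,0,0)]))
print(s["tcp_pos"],s["contact_force"],s["wrist_torque"])
sc=lambda q:(q-[190,200])*2+[480,0]
wr=lambda q:q*480/560
c=lambda th,y:[[-34-50*np.cos(.35-th),y,44+50*np.sin(.35-th)+1.5]]
for th in (0,.3,.55,.7): print(th,[(wr(proj("wrist",world(p,c(th,y)),s)).round(),sc(proj("scene",world(p,c(th,y)))).round()) for y in(112,-10)])
```

```text
[578.45040522 101.8630612    7.92334767] [-2.24080186  0.27857413  4.89800966] [ 0.2049553   0.74132193 -0.03855826]
0 [(array([[124., 206.]]), array([[749., 156.]])), (array([[149., 430.]]), array([[687.,  91.]]))]
0.3 [(array([[130., 195.]]), array([[750., 165.]])), (array([[151., 402.]]), array([[688., 100.]]))]
0.55 [(array([[141., 188.]]), array([[749., 174.]])), (array([[159., 382.]]), array([[687., 108.]]))]
0.7 [(array([[149., 184.]]), array([[747., 179.]])), (array([[165., 372.]]), array([[686., 113.]]))]
```

View pics/w4.png

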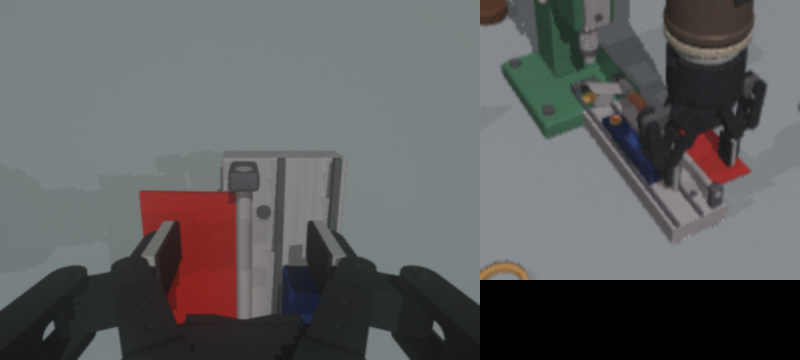

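The flap is rising, with the bar about level (≈0.4 rad). I'll go 8 mm further down to about 0.65.

Request:
play_rows --targets '[[[0,0,0.004,0],[0,0,0.008,0],[0,0,0.008,0],[-0.006,0,0.008,0],[-0.01,0,0.008,0],[-0.01,0,0.008,0]]]'

```text
clock: 5.7
tcp_pos: [578.2, 92.0, 0.7]
tool_rot: [179.9, -0.0, 82.6]
contact_force: [-1.0, 1.0, 4.8]
opening: 61.8
grip_force: 2.6
```

Run:
```python
from h import *
import cv2
s=get_state()
a=cams.get_image("wrist")[:,:,::-1];b=cams.get_image("scene")[200:340,190:350,::-1]
cv2.imwrite("pics/w5.png",cv2.hconcat([cv2.resize(a,(480,360)),cv2.copyMakeBorder(cv2.resize(b,(320,280)),0,80,0,0,0)]))
```

```text
(no output)
```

View pics/w5.png

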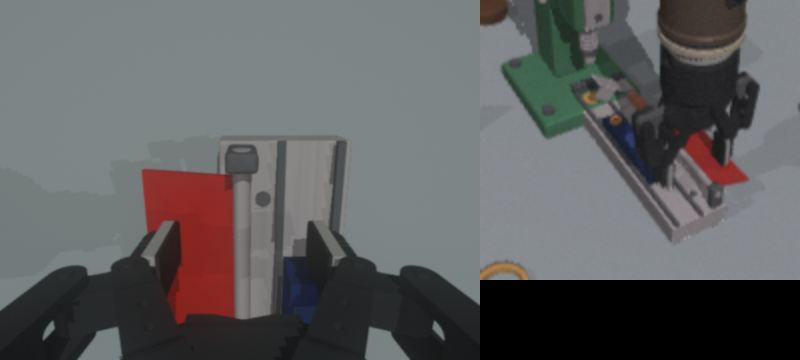

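The flap is held at about 0.63 (bar corner at scene (747,177)) and the tip is just behind the heel. Now I'll push.

Request:
play_rows --targets '[[[-0.004,0,0,0],[-0.008,0,0,0],[-0.013,0,0,0],[-0.018,0,0,0],[-0.023,0,0,0],[-0.028,0,0,0],[-0.033,0,0,0],[-0.038,0,0,0],[-0.043,0,0,0],[-0.048,0,0,0],[-0.053,0,0,0],[-0.057,0,0,0],[-0.06,0,0,0],[-0.06,0,0,0]]]'

```text
clock: 7.55
tcp_pos: [570.2, 32.5, 0.6]
tool_rot: [180.0, -0.0, 82.6]
contact_force: [-0.2, 3.5, 5.6]
opening: 62.1
grip_force: 2.8
```

Run:
```python
from h import *
import cv2
s=get_state()
a=cams.get_image("wrist")[:,:,::-1];b=cams.get_image("scene")[200:340,190:350,::-1]
cv2.imwrite("pics/w6.png",cv2.hconcat([cv2.resize(a,(400,300)),cv2.copyMakeBorder(cv2.resize(b,(400,350)),0,0,0,0,0)[:300]]))
```

```text
(no output)
```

View pics/w6.png

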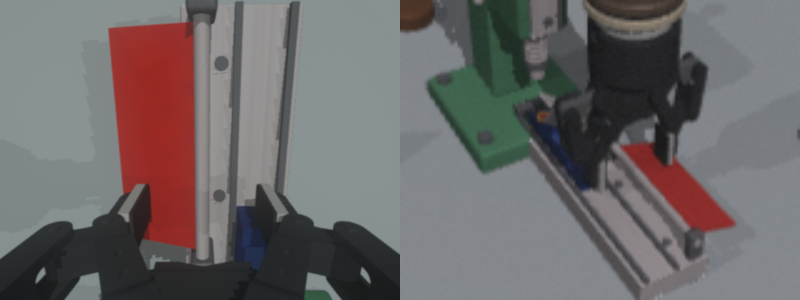

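The holder is under the raised flap with about 9 mm to go. I'll take it slowly to the stop.

Request:
play_rows --targets '[[[-0.003,0,0,0],[-0.005,0,0,0],[-0.007,0,0,0],[-0.007,0,0,0]]]'

```text
clock: 8.15
tcp_pos: [569.2, 25.5, 0.6]
tool_rot: [180.0, -0.0, 82.6]
contact_force: [-0.1, 3.7, 5.3]
opening: 62.1
grip_force: 3.0
```

Request:
play_rows --targets '[[[-0.001,0,0,0],[-0.002,0,0,0],[-0.002,0,0,0]]]'

```text
clock: 8.52
tcp_pos: [569.1, 25.1, 0.6]
tool_rot: [180.0, -0.1, 82.7]
contact_force: [-1.3, 7.5, 4.7]
opening: 61.8
grip_force: 4.7
```

Request:
play_rows --targets '[[[-0.0015,0,0,0],[-0.003,0,0,0],[-0.003,0,0,0],[-0.003,0,0,0]]]'

```text
clock: 9.02
tcp_pos: [569.1, 25.0, 1.0]
tool_rot: [179.9, -0.3, 82.8]
contact_force: [-0.6, 14.7, 5.0]
opening: 62.1
grip_force: 7.8
```

Run:
```python
from h import *
import cv2
s=get_state();p=[598.9,9.85,-.129]
im=cams.get_image("scene")[:,:,::-1].copy()
q=proj("scene",world(p,[[0,-98,37],[11,0,50],[12,-110,34]]));print(s["tcp_pos"],q.round(1))
cv2.imwrite("pics/s7.png",cv2.resize(im[215:305,210:330],(800,600),interpolation=2))
print(((q-[210,215])*6.667).round())
```

```text
[569.05315623  24.99243329   0.98493035] [[245.2 243.9]
 [260.4 265.6]
 [238.6 243.7]]
[[235. 193.]
 [336. 337.]
 [191. 191.]]
```

View pics/s7.png

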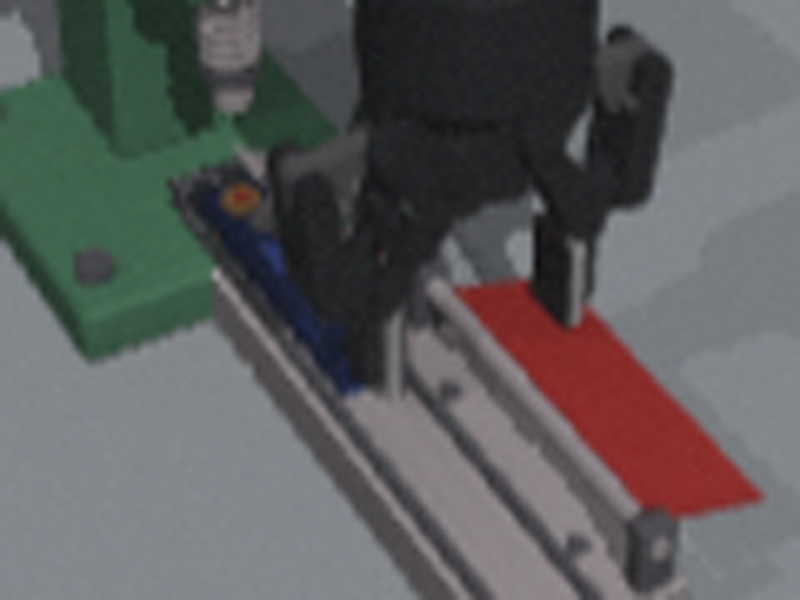

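The cup is at its home position (seen (240,198), predicted (235,193)) and the push is firm at 15 N with no motion, so the holder is home. I'll back off, release the bar gently and move clear.

Request:
play_rows --targets '[[[0.003,0,0,0],[0.008,0,0,0],[0.008,0,0,0],[0.008,0,-0.006,0],[0.008,0,-0.012,0],[0.008,0,-0.018,0],[0.008,0,-0.024,0],[0.008,0,-0.03,0],[0.008,0,-0.05,0],[0.008,0,-0.08,0],[0.008,0,-0.12,0],[0.04,0,-0.16,0],[0.09,0,-0.2,0],[0.14,0,-0.2,0],[0.18,0,-0.2,0],[0.18,0,-0.2,0]]]'

```text
clock: 11.08
tcp_pos: [590.5, 203.6, 201.8]
tool_rot: [180.0, -0.2, 82.9]
contact_force: [0.5, -0.2, 0.4]
opening: 61.7
grip_force: 0.0
```

Run:
```python
from h import *
import cv2
a=cams.get_image("scene")[210:300,210:330,::-1];b=cams.get_image("top")[165:245,195:365,::-1]
cv2.imwrite("pics/s8.png",cv2.hconcat([cv2.resize(a,(400,300),interpolation=2),cv2.copyMakeBorder(cv2.resize(b,(400,188),interpolation=2),0,112,0,0,0)]))
```

```text
(no output)
```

View pics/s8.png

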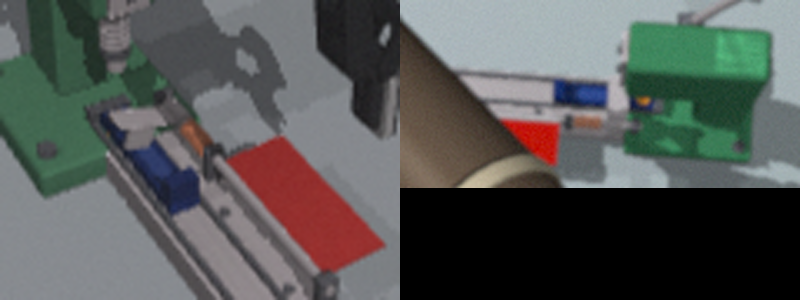

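The holder is home with the flap resting on it, and the arm is clear.

```bash
python3 -c "
from workcell import ticket;print(ticket.sign_off())"
```

```text
the job is handed in; nothing more can be done
None
```

The holder was pushed fully home against the stop with the flap held up, the bar was then released so the flap rests on the holder, the arm moved clear, and the job was handed in at about 11 s of robot time.

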